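Turn a cart wheel on its stand until the valve is at the top

ROBOT

A 6-joint arm with a two-finger parallel gripper is mounted at the origin on a cart in front of the work surface, level with it; the furniture and walls round the work are solid. World frame = base frame: x ahead of the robot, y to its left, z up, the work surface at z = 0. Lengths are in m, angles in degrees, forces in N, time in s.
With the tool pointing down it reaches from about 0.35 to 0.875 m from the base axis. Payload 4.2 kg.
Tool frame: the origin (TCP) lies between the finger pads; the fingertips stand 25 mm ahead of it and the grasp point (between the pads) lies 6 mm ahead of it (r.tips_ahead is the distance from the TCP to the fingertips, in m); z points along the fingers, y is the direction in which the jaws open and shut (so a half turn about z gives the same grasp; the last joint's range is limited). The gripper opens to 87 mm and grips with 3 to 60 N. Pads are 19 mm wide; open, the fingers measure 117 mm over their backs; the gripper's body (75 mm by 190 mm) begins 51 mm behind the grasp point.
Start: joints at [-57.834, 22.042, 0.453, 0, -68.411, -14.817], TCP at [0.186, -0.597, 0.248] pointing down, gripper open.
Joint ranges: [-179.83, 179.83], [-69.29, 118.12], [-61.27, 80.66], [-181.25, 117.63], [-171.15, -9.14], [-177.46, 177.46]. Speed limits (degrees/s): [159.86, 159.86, 180, 180, 180, 180].

INTERFACE

Orientations are given as a 3x3 rotation matrix whose columns are the frame's x, y, z axes.
In Python, from station import r, vision, finish_job gives the robot as it stands.
- The arm moves only by the shell command python3 -m jog 'ROWS'. ROWS is a JSON object of lists of equal length, an entry for each row: "rot": the turn, a rotation vector about the world's x, y, z in degrees, a list of three; "delta_pos": the shift along the world's x, y, z in mm, a list of three; "grip": the opening in per cent of the stroke, from 0 (shut) to 100 (fully open). A call has 1 to 10 rows; each row shifts and turns the commanded pose from where the row before left it; what a row does not reach is not made up. A row lasts 1/12 s, in which the tool goes at most 41.7 mm and 7.16 degrees, less where a joint would pass 70% of its speed; a pose out of reach is approached as far as the arm can. A call with a gripper value outside its range is refused whole. The fingers move at their own pace and stop on an object; the grip force is fixed at half the most. Time passes only in rows, so rows that do not move let the fingers close. It gives the time, the measured TCP pose, the force and the opening at its end, in the units of the state.
- r.sense(): the state, without advancing time (a new reading comes with each control period).
- vision.capture(name): name is "scene" or "top" or "wrist"; returns a dict with "frame" (480x640x3 uint8, red, green, blue), "K" (3x3 intrinsics, pixels), "xyz" and "orientation" of the camera in the world. Camera axes: x right, y up, looking along -z (the intrinsics and any distortion apply to the point x, -y, -z); pixel columns grow to the right and rows downward; lengths in m; the calibration is good to about 2 mm. A picture is of the moment at which its call begins. There is no depth.
- finish_job(): hands the job in, once; it reports no verdict.
The state is a dict: "time_s": time; "joints": joint angles; "joint_velocities": joint speeds; "effort": joint torques, N m; "tcp_pos": TCP position; "ee_rot": TCP orientation; "wrist_force": force on the tool from outside, world axes, zero at the start; "moment": the same for the moment, N m; "gripper_width": opening from 0.0 (shut) to 1.0 (fully open).
Only numpy, scipy, OpenCV 4.12 (cv2) and the standard library are available. Lean on these libraries where they do the work, as an engineer would, in place of code of your own. Each camera call takes 0.05 s, during which the arm holds its last target. There are 200 camera calls.

TASK

A five-spoked cart wheel sits tilted on a wheel stand. Push it round by its spokes with your fingertips, gently and one spoke after another as the stand's cross strap allows, until the valve stem stands at the top of the slope, in line with the stand's pointer, and leave it at rest there. Do not push on the tyre, rim or valve stem (the cement is still wet), only push - never pinch - the spokes, and leave the bolt, aluminium bar, tape measure and bushing where they lie.

Things in the scene. Friction and masses are not known exactly. Their poses are not given: they have to be found in the camera images.
- bridge: Fixed steel strap across the wheel's upper face. Origin: wheel centre, 115 mm above the desk. x points up the slope to the pointer (25 degrees above level, about away from the robot), z out of the wheel's upper face (25 degrees off vertical, leaning to the robot). In this frame the strap fills x -18..18, y -192..192, z 19.5..25.5 mm; the axle nut in its middle reaches z = 35.5 mm.
- pointer (a point): Tip of the stand's fixed pointer, a narrow flat steel bar above the tyre at the top of the slope: 132 mm from the wheel centre along the bridge's x, 34 mm along its z.
- stand: The fixed steel stand: two feet 44 mm wide with upright cheeks at y = +-182 mm from its origin, and a post at x = +166 mm, 229 mm high, that carries the pointer. Origin on the desk under the wheel centre; its x axis is level and lies under the slope's direction.
- wheel (a joint): Wheel angle, rad, about the bridge's z (counter-clockwise from above). The valve lies in direction (cos, sin) of it in the bridge's x, y plane: 0 or any whole turn is the valve at the pointer. Turns either way, at least one whole turn; takes about 0.2 N m (3 N at 68 mm from the axle) and stops almost at once when no longer pushed.
- stem_tip (a point): Inner end of the valve stem's cap, 78 mm from the wheel centre, in the wheel's middle plane (z = 0 of the bridge).
- spokes: Five straight grey spokes, one body turning with the wheel; origin at the wheel centre, x axis to the valve. Each 14 mm wide, 16 mm thick (bridge z -8..8), from the hub (radius 26; spokes widened to 24 mm out to radius 34) to the rim. They lie at wheel angle + 36, 108, 180, 252, 324 degrees: the valve is midway between two. At least 25 mm is free below them.
- tyre: Black tyre and grey rim, turning with the wheel; outer diameter 298 mm, tyre 42 mm thick (z from -21 to 21 mm of the bridge), rim inner radius 103 mm. Origin at the wheel centre. Not to be pushed on.
- valve_stem: Brass valve stem with black cap, 13 mm thick, pointing from the rim to the hub, from radius 105 to 78 mm. Origin at the wheel centre. Not to be pushed on.
- bolt: Loose steel bolt, 19 x 49 x 17 mm, lying beside the stand; origin under its centre. Leave alone.
- alu_bar: Loose aluminium bar, 120 x 10 x 13 mm, lying beside the stand; origin under its centre. Leave alone.
- tape_measure: Loose tape measure, 70 x 83 x 35 mm, beside the stand; origin under its centre. Leave alone.
- bushing: Loose pale bushing (short tube), 38 mm wide, 28 mm high, beside the stand; origin under its centre. Leave alone.

How it is judged (in metres and radians):
On the way:
1. a spoke is pushed with the fingers (contact force between the fingers and spokes above 0.5 N), for 0.1 s.
At the end, for the whole second after the job is handed in: The valve stem is at the top of the wheel, its tip within 9 mm (about 6 degrees) of the line from the axle to the pointer, and the wheel is at rest (y of stem_tip in the frame of bridge between -0.009 and 0.009 m and x of stem_tip in the frame of bridge above 0.06 m and velocity of joint wheel between -0.05 and 0.05 rad/s); the robot touches nothing.
It fails at once if the tyre, rim or valve stem is pushed (over 2 N) (contact force between any of the fingers, the arm and tyre above 2 N or contact force between any of the fingers, the arm and valve_stem above 2 N).
It fails at once if the spokes are pushed roughly or pinched (over 30 N) (contact force between the fingers and spokes above 30 N).
It fails at once if the bolt, aluminium bar, tape measure or bushing is moved by 15 mm or lifted (distance of any of bolt, alu_bar, tape_measure, bushing from where it was at the start of the episode above 0.015 m).
It also fails if it takes over 58 s, if anything falls off the work surface, if the arm or the gripper's body presses on something with over 40 N, if the wrist force passes 120 N, or if a joint passes its speed limit or range.

## Working session

There is one attempt and no reset: what is moved stays moved. The work goes in short steps, Python scripts to look and compute and a shell command to move; the robot and the scene stay as the last step left them, time stands still between calls to the robot, and variables do not carry over. Pictures are saved under pics/ and viewed, about 8 in all and at most 12, crops included, and the job is handed in when it is done.

```bash
ls; mkdir -p pics; python3 - <<'E'
from station import r, vision
import cv2,json,numpy as np
print(r.sense())
for n in("scene","top"):
    c=vision.capture(n); cv2.imwrite(f"pics/{n}0.png",c["frame"][:,:,::-1])
    np.savez(f"pics/{n}0.npz",**{k:np.array(v) for k,v in c.items()})
    print(n,c["K"],c["xyz"],c["orientation"],[k for k in c])
E
```

```text
pics
{'time_s': 0.0, 'joints': array([-5.78363118e+01,  2.20916726e+01,  3.80119179e-01, -2.92516419e-02,
       -6.84131099e+01, -1.48161344e+01]), 'joint_velocities': array([ 0.03773607, -0.0321008 ,  0.09360494, -0.14591045, -0.00571292,
        0.06369938]), 'effort': array([ 4.58209779e-04, -3.90667140e+01,  1.87406945e+01,  4.21984926e+00,
        1.10422817e-02, -2.02498554e-04]), 'tcp_pos': array([ 0.18620425, -0.59603645,  0.2464516 ]), 'ee_rot': array([[-9.54569764e-01, -2.97986565e-01, -7.56360206e-04],
       [-2.97987509e-01,  9.54567471e-01,  2.09454688e-03],
       [ 9.78500201e-05,  2.22477701e-03, -9.99997520e-01]]), 'wrist_force': array([-0.42217047,  0.17529876, -0.11984268]), 'moment': array([ 0.02782196, -0.03812547,  0.02240707]), 'gripper_width': 1.0032383402670968}
scene [[529.53656025   0.         325.27206657]
 [  0.         529.53656025 233.82335912]
 [  0.           0.           1.        ]] [0.03174017 1.13251123 0.75168707] [[-0.92292006  0.16965445 -0.34559505]
 [-0.38489664 -0.42654513  0.81848264]
 [-0.00855266  0.88841242  0.45896648]] ['frame', 'K', 'xyz', 'orientation']
top [[512.43953547   0.         324.66947468]
 [  0.         512.43953547 237.06115777]
 [  0.           0.           1.        ]] [0.43515758 0.03693855 1.32315106] [[-0.00986033  0.9972037  -0.074078  ]
 [-0.99989464 -0.01062191 -0.00989386]
 [-0.01065304  0.07397264  0.99720337]] ['frame', 'K', 'xyz', 'orientation']
```

View pics/scene0.png

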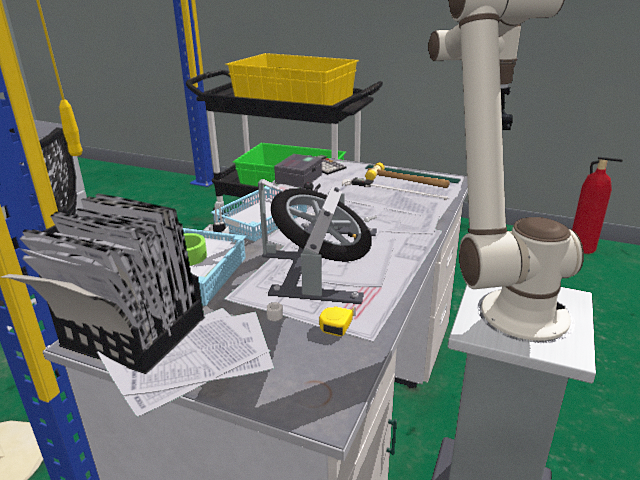

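View pics/top0.png

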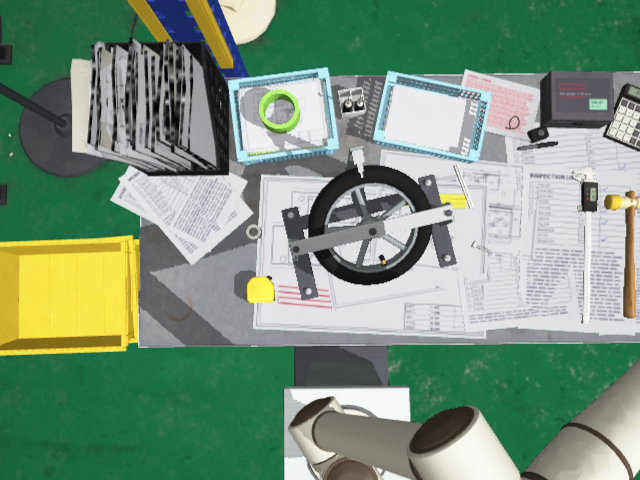

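Top view: the nut is at about (372,231), the strap ends at about (296,248) and (450,213), the pointer at about (358,158) and the valve at about (382,262), so it is nearly opposite the pointer. I'll zoom in on both views.

```bash
python3 - <<'E'
import cv2
a=cv2.imread("pics/top0.png")[140:305,235:500]; b=cv2.imread("pics/scene0.png")[170:310,230:390]
cv2.imwrite("pics/topc.png",cv2.resize(a,None,fx=3,fy=3,interpolation=cv2.INTER_CUBIC))
cv2.imwrite("pics/scec.png",cv2.resize(b,None,fx=4,fy=4,interpolation=cv2.INTER_CUBIC))
E
```

```text
(no output)
```

View pics/topc.png

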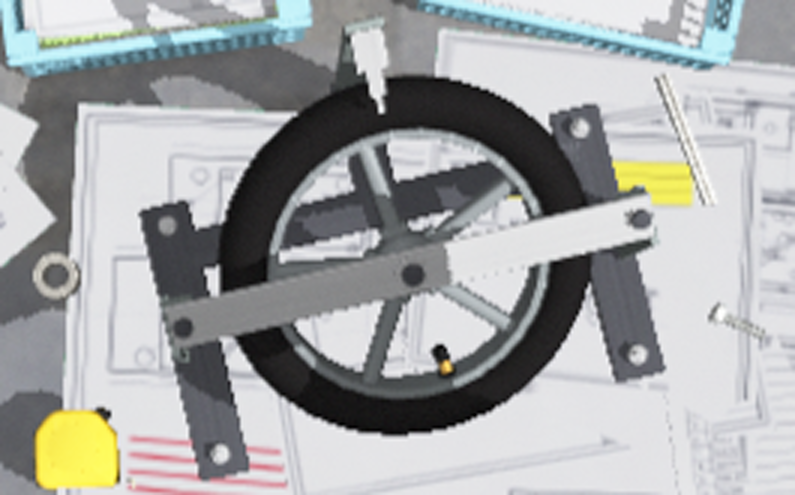

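View pics/scec.png

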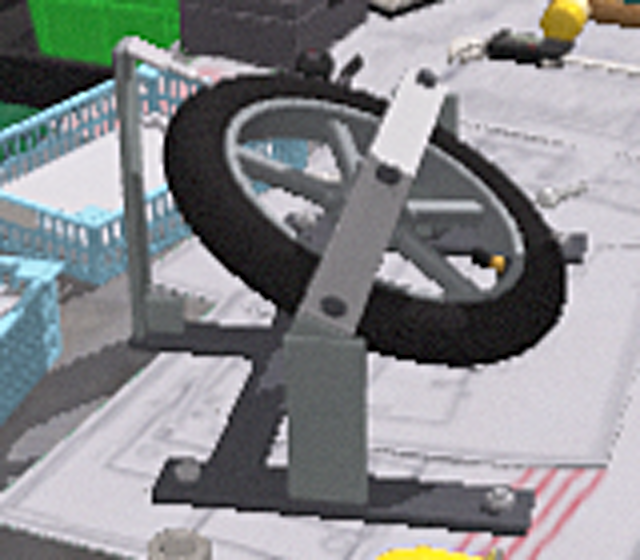

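```bash
cat > h.py <<'E'
import numpy as np, cv2
from scipy.optimize import least_squares
from scipy.spatial.transform import Rotation as R
def proj(c,P):
    q=(np.atleast_2d(P)-c["xyz"])@c["orientation"]; q=q*[1,-1,-1]
    p=q@np.array(c["K"]).T; return p[:,:2]/p[:,2:]
def ray(c,u):
    d=np.linalg.inv(c["K"])@[u[0],u[1],1]; return np.array(c["orientation"])@(d*[1,-1,-1])
def bridge(cx,cy,yaw,cz=.115):
    return R.from_euler("ZY",[yaw,-np.radians(25)]).as_matrix(),np.array([cx,cy,cz])
def w2(c,B,o,z,u):  # pixel -> bridge plane z
    d=B.T@ray(c,u); s=B.T@(np.array(c["xyz"])-o); return s+d*(z-s[2])/d[2]
def tri(c1,u1,c2,u2):
    d1,d2=ray(c1,u1),ray(c2,u2); A=np.stack([d1,-d2],1); t=np.linalg.lstsq(A,c2["xyz"]-c1["xyz"],rcond=None)[0]
    a,b=c1["xyz"]+t[0]*d1,c2["xyz"]+t[1]*d2; return (a+b)/2,np.linalg.norm(a-b)
E
python3 - <<'E'
from h import *
T=dict(np.load("pics/top0.npz"));S=dict(np.load("pics/scene0.npz"))
ut=lambda p:(np.array(p)+.5)/3-.5+[235,140]
us=lambda p:(np.array(p)+.5)/4-.5+[230,170]
for n,a,b in(("nut",(413,274),(390,174)),("b+",(183,327),(333,306)),("b-",(640,219),(428,76)),("valve",(440,349),(494,262))):
    print(n,*tri(T,ut(a),S,us(b)))
obs=[(T,ut((413,274)),0),(T,ut((382,112)),1),(T,ut((183,327)),2),(T,ut((640,219)),3),(S,us((390,174)),0),(S,us((333,306)),2),(S,us((428,76)),3)]
def f(p):
    B,o=bridge(p[0],p[1],p[2],p[4]); L=np.array([[0,0,.0355],[.132,0,.034],[0,p[3],.028],[0,-p[3],.028]])
    W=L@B.T+o
    return np.concatenate([(proj(c,W[i])[0]-u) for c,u,i in obs])
s=least_squares(f,[.45,-.05,.2,.18,.115]);print(s.x,np.degrees(s.x[2]));print(s.fun.round(1))
B,o=bridge(*s.x[:3]);
for c,u in((T,ut((440,348))),(S,us((494,262)))):
    p=w2(c,B,o,.003,u);print(p,np.degrees(np.arctan2(p[1],p[0])),np.hypot(*p[:2]))
print(B.round(4))
np.savez("b.npz",B=B,o=o)
for n,u in dict(bush=(56,276),tape=(77,450),bar1=(660,75),bar2=(708,203),bolt=(735,322),post=(362,40)).items():
    z=.229 if n=="post" else .01
    c=T; d=ray(c,ut(u)); print(n,(c["xyz"]+d*(z-c["xyz"][2])/d[2]).round(3))
E
```

```text
nut [ 0.53305043 -0.06229906  0.14533099] 0.005219252279566977
b+ [0.49542961 0.11536638 0.14160448] 0.0028801719070968203
b- [ 0.57431339 -0.2378026   0.14285402] 0.004345984709015414
valve [ 0.47294351 -0.0905013   0.07634888] 0.015304598264014055
[ 0.54733771 -0.05876741  0.22127878  0.18119889  0.11553792] 12.6783400375246
[ 0.4  1.1 -0.1  0.3  0.2  0.3  0.3  0.4 -0.9 -0.8 -0.8  0.2 -1.1  0.5]
[-0.07725038 -0.01299553  0.003     ] -170.45076463324955 0.0783358486942377
[-0.09505668 -0.01324089  0.003     ] -172.07002959442548 0.09597444220747282
[[ 0.8842 -0.2195 -0.4123]
 [ 0.1989  0.9756 -0.0928]
 [ 0.4226  0.      0.9063]]
bush [0.549 0.234 0.01 ]
tape [0.4   0.216 0.01 ]
bar1 [ 0.717 -0.289  0.01 ]
bar2 [ 0.605 -0.326  0.01 ]
bolt [ 0.503 -0.346  0.01 ]
post [ 0.698 -0.02   0.229]
```

```bash
cat >> h.py <<'E'
def where(msg=""):
    from station import r
    b=np.load("b.npz"); B,o=b["B"],b["o"]; s=r.sense()
    G=B@np.diag([-1,-1,-1.])@np.diag([1,-1,1]) # tool x=-bx, y=+by, z=-bz
    rv=np.degrees(R.from_matrix(G@s["ee_rot"].T).as_rotvec())
    tip=B.T@(s["tcp_pos"]+s["ee_rot"][:,2]*r.tips_ahead-o)*1000
    print(msg,"t",round(s["time_s"],2),"tip(bridge,mm)",tip.round(1),"rot needed",rv.round(1),"F",np.array(s["wrist_force"]).round(1),"g",round(s["gripper_width"],2)); return s,B,o,G
def need(x,y,z):
    from station import r
    s,B,o,G=where(); t=o+B@(np.array([x,y,z+r.tips_ahead*1000])/1000)
    print("delta world mm",((t-s["tcp_pos"])*1000).round(1))
E
python3 -c "from h import *;need(-44,58,60)"
python3 -m jog '{"delta_pos":[[12,30,0],[16,36,0],[16,36,0],[16,36,0],[16,36,0],[16,36,0],[16,36,0],[16,36,0],[16,36,0],[16,36,0]],"rot":[[0,0,0],[0,0,0],[0,0,0],[0,0,0],[0,0,0],[0,0,0],[0,0,0],[0,0,0],[0,0,0],[0,0,0]],"grip":[0,0,0,0,0,0,0,0,0,0]}'
python3 -c "from h import *;need(-44,58,60)"
```

```text
t 0.1 tip(bridge,mm) [-381.1 -444.9  295.3] rot needed [  6.4 -24.2  -4.6] F [-0.8  0.3 -0. ] g 1.0
delta world mm [274.4 577.3 -73.1]
time_s: 0.93
tcp_pos: [0.3424, -0.2407, 0.2474]
ee_rot: [[-0.955, -0.298, 0.0], [-0.298, 0.955, 0.0], [-0.0, 0.0, -1.0]]
wrist_force: [0.3, 0.5, -0.2]
gripper_width: 0.329
 t 0.93 tip(bridge,mm) [-172.  -132.5  198.7] rot needed [  6.5 -24.2  -4.6] F [ 0.3  0.5 -0.2] g 0.33
delta world mm [118.3 221.8 -74. ]
```

```bash
python3 -m jog '{"delta_pos":[[15,28,0],[15,28,0],[15,28,-4],[15,28,-10],[15,28,-15],[15,28,-15],[15,28,-15],[13,26,-15],[0,0,0],[0,0,0]],"rot":[[1.1,-4,-0.8],[1.1,-4,-0.8],[1.1,-4,-0.8],[1.1,-4,-0.8],[1.1,-4,-0.7],[1,-4.2,-0.7],[0,0,0],[0,0,0],[0,0,0],[0,0,0]],"grip":[0,0,0,0,0,0,0,0,0,0]}'
python3 - <<'E'
from h import *
from station import vision
need(-44,58,60); need(-44,58,-12)
c=vision.capture("wrist"); cv2.imwrite("pics/w1.png",c["frame"][:,:,::-1])
t=vision.capture("top"); cv2.imwrite("pics/t1.png",t["frame"][:,:,::-1])
E
```

```text
time_s: 1.77
tcp_pos: [0.4595, -0.0197, 0.172]
ee_rot: [[-0.885, -0.223, 0.409], [-0.202, 0.975, 0.094], [-0.42, 0.0, -0.908]]
wrist_force: [-0.8, -0.3, -0.7]
gripper_width: 0.008
 t 1.77 tip(bridge,mm) [-45.9  57.4  59.2] rot needed [ 0.  -0.2 -0.2] F [-0.8 -0.3 -0.7] g 0.01
delta world mm [1.1 0.9 1.4]
 t 1.77 tip(bridge,mm) [-45.9  57.4  59.2] rot needed [ 0.  -0.2 -0.2] F [-0.8 -0.3 -0.7] g 0.01
delta world mm [ 30.8   7.5 -63.8]
```

View pics/w1.png

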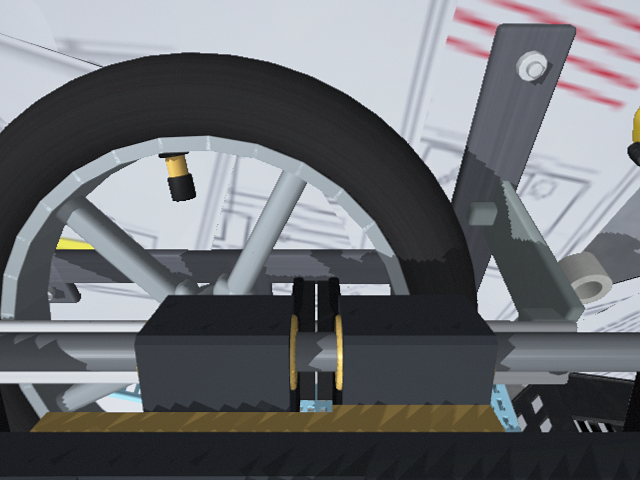

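The wrist view shows the valve at (180,180), spokes ending at about (295,180) and (70,210), and the fingers shut at about (317,290). I'll overlay the model and the landing footprint before going in.

```bash
cat >> h.py <<'E'
def overlay(cam,name,ang,rect=None,crop=None,f=1):
    from station import vision
    b=np.load("b.npz"); B,o=b["B"],b["o"]; c=vision.capture(cam); im=np.ascontiguousarray(c["frame"][:,:,::-1])
    raw=im.copy()
    def line(P,col):
        p=proj(c,(np.array(P)/1000)@B.T+o); cv2.polylines(im,[np.int32(p*8)],False,col,1,cv2.LINE_AA,3)
    for k in range(5):
        a=np.radians(ang+36+72*k); u=np.array([np.cos(a),np.sin(a),0]); v=np.array([-u[1],u[0],0])
        for s in(-7,7): line([u*35+v*s+[0,0,8],u*103+v*s+[0,0,8]],(0,0,255))
    a=np.radians(ang); line([[78*np.cos(a),78*np.sin(a),0],[103*np.cos(a),103*np.sin(a),0]],(255,0,255))
    if rect is not None:
        x,y,z=rect; line([[x+i*9.5,y+j*15,z] for i,j in((1,1),(1,-1),(-1,-1),(-1,1),(1,1))],(0,255,0))
    if crop: x0,y0,x1,y1=crop; im=im[y0:y1,x0:x1]
    cv2.imwrite(f"pics/{name}.png",cv2.resize(im,None,fx=f,fy=f,interpolation=cv2.INTER_CUBIC)); return c,raw
E
python3 -c "
from h import *
overlay('wrist','w2',-170.5,(-44,58,8))
s,B,o,G=where()
"
```

```text
t 1.92 tip(bridge,mm) [-44.3  56.   60.8] rot needed [-0.1  0.1  0. ] F [-0.6  0.8 -0.4] g 0.0
```

View pics/w2.png

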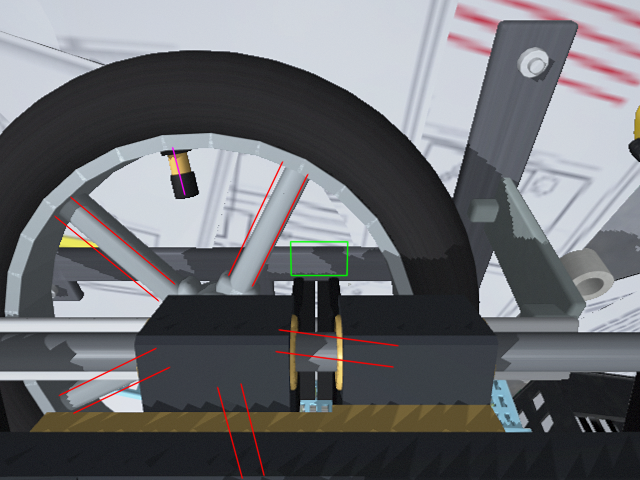

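```bash
python3 -m jog '{"delta_pos":[[3.7,1,-8.1],[3.7,1,-8.1],[3.7,1,-8.1],[3.7,1,-8.1],[3.7,1,-8.1],[3.7,1,-8.1],[3.7,1,-8.1],[3.7,1,-8.1],[0,0,0],[0,0,0]],"rot":[[0,0,0],[0,0,0],[0,0,0],[0,0,0],[0,0,0],[0,0,0],[0,0,0],[0,0,0],[0,0,0],[0,0,0]],"grip":[0,0,0,0,0,0,0,0,0,0]}'
python3 - <<'E'
from h import *
s,B,o,G=where()
# push path: finger centre for wheel angle; spoke index offset
def pt(th,r=65):
    a=np.radians(th);u=np.array([np.cos(a),np.sin(a)]);n=np.array([-u[1],u[0]])
    return r*u-(7+9.5*abs(u[1])+15*abs(u[0]))*n
prev=None
for th in range(152,262,7):
    p=pt(th); w=B@np.array([*p,0])
    print(th,p.round(1),None if prev is None else (w-prev).round(1)); prev=w
E
```

```text
time_s: 2.75
tcp_pos: [0.4934, -0.0185, 0.1177]
ee_rot: [[-0.889, -0.224, 0.4], [-0.198, 0.974, 0.106], [-0.413, 0.015, -0.911]]
wrist_force: [-0.1, 1.0, -0.1]
gripper_width: 0.006
 t 2.75 tip(bridge,mm) [-38.7  51.5  -4. ] rot needed [-0.7 -0.8 -0.3] F [-0.1  1.  -0.1] g 0.01
152 [-45.8  52.3] None
159 [-51.9  46.1] [-4.1 -7.3 -2.6]
166 [-57.3  38.9] [-3.2 -8.1 -2.3]
173 [-61.7  30.8] [-2.1 -8.8 -1.9]
180 [-65.  22.] [-1.  -9.2 -1.4]
187 [-67.3  15. ] [-0.5 -7.3 -1. ]
194 [-68.8   7.4] [ 0.3 -7.7 -0.6]
201 [-69.4  -0.5] [ 1.2 -7.9 -0.2]
208 [-69.   -8.7] [ 2.2 -7.9  0.2]
215 [-67.4 -17. ] [ 3.2 -7.8  0.7]
222 [-64.7 -25.3] [ 4.2 -7.5  1.2]
229 [-60.8 -33.3] [ 5.2 -7.   1.7]
236 [-55.6 -40.9] [ 6.2 -6.4  2.2]
243 [-49.4 -47.8] [ 7.1 -5.5  2.7]
250 [-42.  -53.9] [ 7.8 -4.5  3.1]
257 [-33.7 -58.9] [ 8.4 -3.3  3.5]
```

```bash
python3 -c "
from h import *
s,B,o,G=where();print(s['joints'].round(1),s['joint_velocities'].round(1),s['moment'].round(2))
overlay('top','t3',-172,(-39,51.5,-4),(300,160,445,290),5)
need(-44,58,-11);print(B.T@s['wrist_force'])"
```

```text
t 2.75 tip(bridge,mm) [-38.7  51.5  -4. ] rot needed [-0.7 -0.8 -0.3] F [-0.1  1.  -0.1] g 0.01
[  17.2   10.4  -46.     6.    -9.2 -100.2] [ 0.4 -0.9 -1.   0.5  0.1 -0.2] [-0.24  0.83  0.  ]
 t 2.8 tip(bridge,mm) [-39.   51.7  -3.8] rot needed [-0.7 -0.8 -0.3] F [ 0.4  1.  -0.8] g 0.0
delta world mm [-3.2  6.2 -8.7]
[ 0.12120546  1.02079571 -0.14687644]
```

View pics/t3.png

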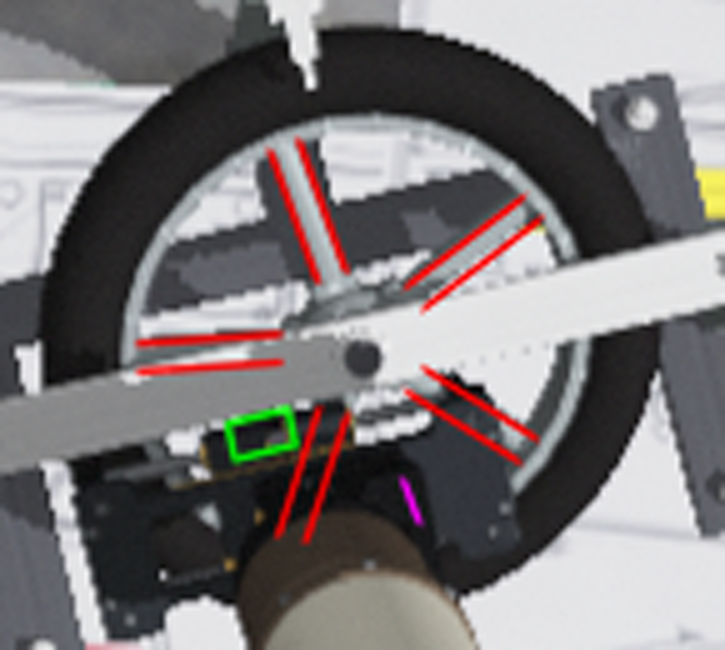

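The picture shows the fingers beside the spoke in the lower-left opening, with nothing touched. Joint 5 is at its -9.1° limit here, so this side can't be reached fully at this tilt. The upper half gives joint 5 more room, so I'll withdraw and push there.

```bash
python3 -m jog '{"delta_pos":[[-4,1,8],[-4,1,8],[-4,-1,9],[-4,-1,9],[-4,-1,9],[-4,-1,9],[-4,-1,9],[0,0,9],[0,0,0],[0,0,0]],"rot":[[0,0,0],[0,0,0],[0,0,0],[0,0,0],[-0.3,-0.4,-0.1],[-0.3,-0.4,-0.2],[0,0,0],[0,0,0],[0,0,0],[0,0,0]],"grip":[0,0,0,0,0,0,0,0,0,0]}'
python3 -c "from h import *;need(64,-23,60);need(64,-23,-11);print(where()[0]['joints'].round(1))"
```

```text
time_s: 3.63
tcp_pos: [0.465, -0.0205, 0.1887]
ee_rot: [[-0.883, -0.222, 0.415], [-0.2, 0.975, 0.096], [-0.426, 0.002, -0.905]]
wrist_force: [0.4, 0.2, 0.0]
gripper_width: 0.007
 t 3.63 tip(bridge,mm) [-34.   55.5  72.2] rot needed [-0.2  0.2 -0.1] F [0.4 0.2 0. ] g 0.01
delta world mm [109.  -55.9  30.4]
 t 3.63 tip(bridge,mm) [-34.   55.5  72.2] rot needed [-0.2  0.2 -0.1] F [0.4 0.2 0. ] g 0.01
delta world mm [138.2 -49.3 -33.9]
 t 3.63 tip(bridge,mm) [-34.   55.5  72.2] rot needed [-0.2  0.2 -0.1] F [0.4 0.2 0. ] g 0.01
[  19.    -0.   -44.7    7.3  -20.4 -102.5]
```

```bash
python3 -m jog '{"delta_pos":[[14,-7,4],[14,-7,4],[14,-7,4],[14,-7,4],[14,-7,4],[14,-7,4],[14,-7,4],[11,-7,2],[0,0,0],[0,0,0]],"rot":[[0,0,0],[0,0,0],[0,0,0],[0,0,0],[0,0,0],[0,0,0],[0,0,0],[0,0,0],[0,0,0],[0,0,0]],"grip":[0,0,0,0,0,0,0,0,0,0]}'
python3 -c "from h import *;need(64,-23,60);need(64,-23,-11);print(where()[0]['joints'].round(1))"
```

```text
time_s: 4.47
tcp_pos: [0.5737, -0.0769, 0.2163]
ee_rot: [[-0.885, -0.22, 0.41], [-0.199, 0.975, 0.095], [-0.421, 0.002, -0.907]]
wrist_force: [0.5, 0.3, -0.4]
gripper_width: 0.002
 t 4.47 tip(bridge,mm) [ 62.4 -23.4  57.6] rot needed [-0.1 -0.1 -0. ] F [ 0.5  0.3 -0.4] g 0.0
delta world mm [0.3 0.5 2.8]
 t 4.47 tip(bridge,mm) [ 62.4 -23.4  57.6] rot needed [-0.1 -0.1 -0. ] F [ 0.5  0.3 -0.4] g 0.0
delta world mm [ 29.5   7.1 -61.5]
 t 4.47 tip(bridge,mm) [ 62.4 -23.4  57.6] rot needed [-0.1 -0.1 -0. ] F [ 0.5  0.3 -0.4] g 0.0
[  7.1  10.  -23.7  -4.8 -31.6 -80.9]
```

```bash
python3 -m jog '{"delta_pos":[[3.7,0.9,-7.7],[3.7,0.9,-7.7],[3.7,0.9,-7.7],[3.7,0.9,-7.7],[3.7,0.9,-7.7],[3.7,0.9,-7.7],[3.7,0.9,-7.7],[3.7,0.9,-7.7],[0,0,0],[0,0,0]],"rot":[[0,0,0],[0,0,0],[0,0,0],[0,0,0],[0,0,0],[0,0,0],[0,0,0],[0,0,0],[0,0,0],[0,0,0]],"grip":[0,0,0,0,0,0,0,0,0,0]}'
cat >> h.py <<'E'
def pt(th,r):
    a=np.radians(th);u=np.array([np.cos(a),np.sin(a)]);n=np.array([-u[1],u[0]])
    return r*u-(7+9.5*abs(u[1])+15*abs(u[0]))*n
def path(ths,r):
    s,B,o,G=where(); from station import r as rb
    prev=s["tcp_pos"]*1000
    for th in ths:
        w=o*1000+B@np.array([*pt(th,r),-11+rb.tips_ahead*1000]); print(th,pt(th,r).round(1),(w-prev).round(1).tolist()); prev=w
E
python3 -c "from h import *;path(range(5,76,5),62)"
```

```text
time_s: 5.3
tcp_pos: [0.6036, -0.0694, 0.1548]
ee_rot: [[-0.885, -0.222, 0.411], [-0.2, 0.975, 0.095], [-0.421, 0.002, -0.907]]
wrist_force: [0.1, -0.4, -0.2]
gripper_width: 0.009
 t 5.3 tip(bridge,mm) [ 64.4 -22.7 -11.1] rot needed [-0.1 -0.1 -0.1] F [ 0.1 -0.4 -0.2] g 0.01
5 [ 63.7 -17.3] [-1.9, 5.2, -0.2]
10 [ 65.1 -12.3] [0.1, 5.1, 0.6]
15 [66.1 -7.1] [-0.3, 5.3, 0.4]
20 [66.6 -1.7] [-0.7, 5.4, 0.2]
25 [66.6  3.9] [-1.2, 5.4, 0.0]
30 [66.1  9.6] [-1.7, 5.4, -0.2]
35 [65.  15.3] [-2.2, 5.4, -0.5]
40 [63.3 21. ] [-2.7, 5.2, -0.7]
45 [61.  26.6] [-3.2, 5.0, -1.0]
50 [58.2 32.1] [-3.7, 4.8, -1.2]
55 [54.7 37.4] [-4.2, 4.4, -1.5]
60 [50.7 42.3] [-4.7, 4.0, -1.7]
65 [46.1 46.9] [-5.1, 3.6, -1.9]
70 [41.  51.1] [-5.4, 3.0, -2.2]
75 [35.4 54.7] [-5.7, 2.4, -2.4]
```

```bash
python3 -m jog '{"delta_pos":[[-0.5,3,0],[-0.5,2,0],[0,2,0],[0,2,0.2],[0,2,0.2],[0,3,0.2],[-0.3,4,0.2],[-0.5,5,0.3],[-0.7,5.4,0.2],[-1.2,5.4,0]],"rot":[[0,0,0],[0,0,0],[0,0,0],[0,0,0],[0,0,0],[0,0,0],[0,0,0],[0,0,0],[0,0,0],[0,0,0]],"grip":[0,0,0,0,0,0,0,0,0,0]}'
python3 -c "from h import *;path(range(30,76,5),62)"
```

```text
time_s: 6.13
tcp_pos: [0.5996, -0.0358, 0.1567]
ee_rot: [[-0.884, -0.221, 0.411], [-0.2, 0.975, 0.094], [-0.422, 0.001, -0.907]]
wrist_force: [0.0, -4.2, -0.5]
gripper_width: 0.004
 t 6.13 tip(bridge,mm) [ 68.3  11.  -10.8] rot needed [-0.1 -0.1 -0.1] F [ 0.  -4.2 -0.5] g 0.0
30 [66.1  9.6] [-1.7, -1.8, -1.1]
35 [65.  15.3] [-2.2, 5.4, -0.5]
40 [63.3 21. ] [-2.7, 5.2, -0.7]
45 [61.  26.6] [-3.2, 5.0, -1.0]
50 [58.2 32.1] [-3.7, 4.8, -1.2]
55 [54.7 37.4] [-4.2, 4.4, -1.5]
60 [50.7 42.3] [-4.7, 4.0, -1.7]
65 [46.1 46.9] [-5.1, 3.6, -1.9]
70 [41.  51.1] [-5.4, 3.0, -2.2]
75 [35.4 54.7] [-5.7, 2.4, -2.4]
```

```bash
python3 -m jog '{"delta_pos":[[-4,3.6,-1.6],[-2.7,5.2,-0.7],[-3.2,5,-1],[-3.7,4.8,-1.2],[-4.2,4.4,-1.5],[-4.7,4,-1.7],[-5.1,3.6,-1.9],[-5.4,3,-2.2],[-3,1.5,-1.2],[0,0,0]],"rot":[[0,0,0],[0,0,0],[0,0,0],[0,0,0],[0,0,0],[0,0,0],[0,0,0],[0,0,0],[0,0,0],[0,0,0]],"grip":[0,0,0,0,0,0,0,0,0,0]}'
python3 -c "
from h import *;where();overlay('scene','s4',-102,None,(255,170,385,280),5)"
```

```text
time_s: 6.97
tcp_pos: [0.5633, 0.0003, 0.1439]
ee_rot: [[-0.884, -0.222, 0.412], [-0.201, 0.975, 0.096], [-0.423, 0.002, -0.906]]
wrist_force: [1.1, 0.6, 1.3]
gripper_width: 0.005
 t 6.97 tip(bridge,mm) [ 38.1  54.2 -10.8] rot needed [-0.1 -0.  -0.2] F [1.1 0.6 1.3] g 0.0
```

View pics/s4.png

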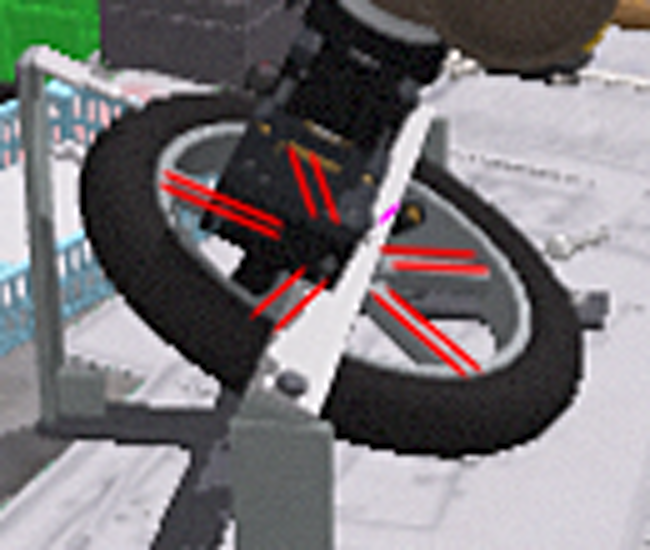

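```bash
python3 -m jog '{"delta_pos":[[4,0,1.7],[4,0,1.7],[-4,-1,9],[-4,-1,9],[-4,-1,9],[-2.7,-0.6,6],[0,0,0]],"rot":[[0,0,0],[0,0,0],[0,0,0],[0,0,0],[0,0,0],[0,0,0],[0,0,0]],"grip":[0,0,0,0,0,0,0]}'
python3 -c "from h import *;need(64,-25,25);need(64,-25,-11)"
```

```text
time_s: 7.6
tcp_pos: [0.5574, -0.0042, 0.1828]
ee_rot: [[-0.882, -0.221, 0.415], [-0.199, 0.975, 0.096], [-0.426, 0.002, -0.905]]
wrist_force: [-0.3, -0.1, 1.3]
gripper_width: 0.002
 t 7.6 tip(bridge,mm) [48.5 51.1 27.2] rot needed [-0.2  0.2 -0.1] F [-0.3 -0.1  1.3] g 0.0
delta world mm [ 31.4 -70.9   4.6]
 t 7.6 tip(bridge,mm) [48.5 51.1 27.2] rot needed [-0.2  0.2 -0.1] F [-0.3 -0.1  1.3] g 0.0
delta world mm [ 46.2 -67.6 -28. ]
```

```bash
python3 -m jog '{"delta_pos":[[5,-12,1],[5,-12,1],[5,-12,1],[5,-12,1],[5,-12,1],[6,-11,0],[0,0,0]],"rot":[[0,0,0],[0,0,0],[0,0,0],[0,0,0],[0,0,0],[0,0,0],[0,0,0]],"grip":[0,0,0,0,0,0,0]}'
python3 -c "
from h import *;need(64,-25,-11);overlay('wrist','w5',-102,(64,-25,8))"
```

```text
time_s: 8.18
tcp_pos: [0.5892, -0.0765, 0.1856]
ee_rot: [[-0.884, -0.219, 0.413], [-0.198, 0.976, 0.094], [-0.424, 0.002, -0.906]]
wrist_force: [0.4, 0.2, -0.1]
gripper_width: 0.003
 t 8.18 tip(bridge,mm) [ 63.4 -26.5  23.4] rot needed [-0.1  0.   0. ] F [ 0.4  0.2 -0.1] g 0.0
delta world mm [ 14.4   4.8 -30.9]
```

View pics/w5.png

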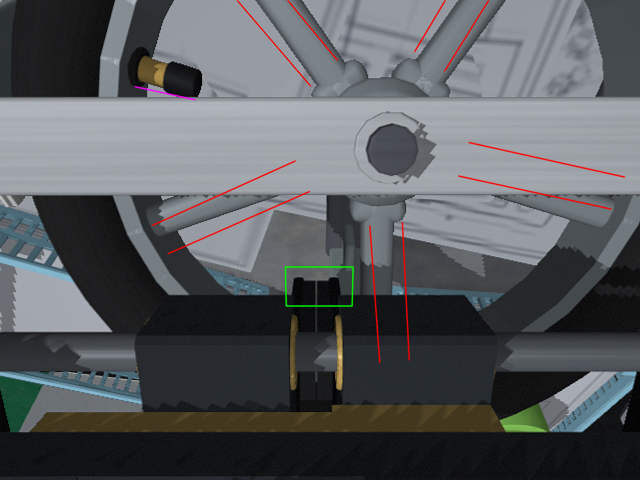

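The real spokes sit about 4° behind the overlay, so the wheel is at about -106°. The shut fingertips are also narrower than I assumed, about ±9 mm. There is clearance, so I'll descend.

```bash
sed -i 's/15\*abs/10*abs/' h.py; python3 -m jog '{"delta_pos":[[3,0,-6],[4,1,-8.5],[4,1,-8.5],[3.6,1,-8],[0,0,0]],"rot":[[0,0,0],[0,0,0],[0,0,0],[0,0,0],[0,0,0]],"grip":[0,0,0,0,0]}'
python3 -c "from h import *;path(range(0,78,5),62)"
```

```text
time_s: 8.65
tcp_pos: [0.6022, -0.0716, 0.1513]
ee_rot: [[-0.886, -0.222, 0.408], [-0.201, 0.975, 0.095], [-0.418, 0.003, -0.908]]
wrist_force: [0.2, 0.1, -0.6]
gripper_width: 0.002
 t 8.65 tip(bridge,mm) [ 61.2 -24.4 -13.5] rot needed [-0.1 -0.3 -0.1] F [ 0.2  0.1 -0.6] g 0.0
0 [ 62. -17.] [-2.0, 7.2, 2.6]
5 [ 63.3 -12.3] [0.1, 4.8, 0.6]
10 [64.3 -7.5] [-0.2, 4.9, 0.4]
15 [64.8 -2.4] [-0.6, 5.0, 0.2]
20 [65.   2.7] [-1.0, 5.1, 0.1]
25 [64.7  8. ] [-1.4, 5.1, -0.1]
30 [63.9 13.3] [-1.9, 5.0, -0.3]
35 [62.6 18.7] [-2.3, 4.9, -0.5]
40 [60.8 23.9] [-2.7, 4.8, -0.8]
45 [58.5 29.1] [-3.2, 4.6, -1.0]
50 [55.7 34.2] [-3.6, 4.4, -1.2]
55 [52.4 39. ] [-4.0, 4.1, -1.4]
60 [48.5 43.6] [-4.4, 3.7, -1.6]
65 [44.2 47.8] [-4.8, 3.3, -1.8]
70 [39.4 51.6] [-5.1, 2.8, -2.0]
75 [34.2 55. ] [-5.4, 2.3, -2.2]
```

```bash
python3 -m jog '{"delta_pos":[[0,3,0.6],[0,2,0.5],[0,2,0.5],[0,2.5,0.5],[0,3,0.5],[-0.2,4,0.4],[-0.6,5,0.2],[-1,5.1,0],[-1.4,5.1,-0.1],[-1.9,5,-0.3]],"rot":[[0,0,0],[0,0,0],[0,0,0],[0,0,0],[0,0,0],[0,0,0],[0,0,0],[0,0,0],[0,0,0],[0,0,0]],"grip":[0,0,0,0,0,0,0,0,0,0]}'
python3 -c "from h import *;path(range(30,78,5),62)"
```

```text
time_s: 9.48
tcp_pos: [0.5975, -0.0354, 0.1572]
ee_rot: [[-0.884, -0.221, 0.412], [-0.2, 0.975, 0.095], [-0.423, 0.001, -0.906]]
wrist_force: [0.2, -3.9, -0.2]
gripper_width: 0.005
 t 9.48 tip(bridge,mm) [66.9 11.8 -9.6] rot needed [-0.1 -0.  -0.1] F [ 0.2 -3.9 -0.2] g 0.01
30 [63.9 13.3] [-2.4, 1.0, -2.6]
35 [62.6 18.7] [-2.3, 4.9, -0.5]
40 [60.8 23.9] [-2.7, 4.8, -0.8]
45 [58.5 29.1] [-3.2, 4.6, -1.0]
50 [55.7 34.2] [-3.6, 4.4, -1.2]
55 [52.4 39. ] [-4.0, 4.1, -1.4]
60 [48.5 43.6] [-4.4, 3.7, -1.6]
65 [44.2 47.8] [-4.8, 3.3, -1.8]
70 [39.4 51.6] [-5.1, 2.8, -2.0]
75 [34.2 55. ] [-5.4, 2.3, -2.2]
```

```bash
python3 -m jog '{"delta_pos":[[-3,3,-1.4],[-3,4,-1.4],[-2.7,4.8,-0.8],[-3.2,4.6,-1],[-3.6,4.4,-1.2],[-4,4.1,-1.4],[-4.4,3.7,-1.6],[-4.8,3.3,-1.8],[-4.5,2.5,-1.8],[0,0,0]],"rot":[[0,0,0],[0,0,0],[0,0,0],[0,0,0],[0,0,0],[0,0,0],[0,0,0],[0,0,0],[0,0,0],[0,0,0]],"grip":[0,0,0,0,0,0,0,0,0,0]}'
python3 -m jog '{"delta_pos":[[4,-0.5,1.7],[4,-0.5,1.7],[-4,-1,9],[-4,-1,9],[-4,-1,9],[-2.7,-0.6,6],[0,0,0]],"rot":[[0,0,0],[0,0,0],[0,0,0],[0,0,0],[0,0,0],[0,0,0],[0,0,0]],"grip":[0,0,0,0,0,0,0]}'
python3 -c "from h import *;need(54,-22,25)"
```

```text
time_s: 10.32
tcp_pos: [0.5632, -0.0003, 0.1441]
ee_rot: [[-0.884, -0.222, 0.41], [-0.201, 0.975, 0.096], [-0.421, 0.002, -0.907]]
wrist_force: [-0.4, 0.7, 0.6]
gripper_width: 0.009
time_s: 10.9
tcp_pos: [0.558, -0.0057, 0.1836]
ee_rot: [[-0.882, -0.221, 0.415], [-0.199, 0.975, 0.096], [-0.426, 0.002, -0.905]]
wrist_force: [1.0, 0.2, 0.3]
gripper_width: 0.006
 t 10.9 tip(bridge,mm) [49.1 49.5 27.8] rot needed [-0.2  0.2 -0.1] F [1.  0.2 0.3] g 0.01
delta world mm [ 21.3 -68.4  -0.4]
```

```bash
python3 -m jog '{"delta_pos":[[3,-11,0],[3,-11,0],[3,-11,0],[3,-11,0],[3,-12,0],[2.5,-12,-1.5],[0,0,0]],"rot":[[0,0,0],[0,0,0],[0,0,0],[0,0,0],[0,0,0],[0,0,0],[0,0,0]],"grip":[0,0,0,0,0,0,0]}'
python3 -c "
from h import *;need(50,-22,-11);overlay('wrist','w6',-34,(50,-22,8))"
```

```text
time_s: 11.48
tcp_pos: [0.5757, -0.0751, 0.1796]
ee_rot: [[-0.884, -0.219, 0.412], [-0.198, 0.976, 0.094], [-0.423, 0.002, -0.906]]
wrist_force: [0.8, 0.8, 0.1]
gripper_width: 0.007
 t 11.48 tip(bridge,mm) [ 49.1 -22.1  23.4] rot needed [-0.1 -0.   0. ] F [0.8 0.8 0.1] g 0.01
delta world mm [ 14.9   3.5 -30.8]
```

View pics/w6.png

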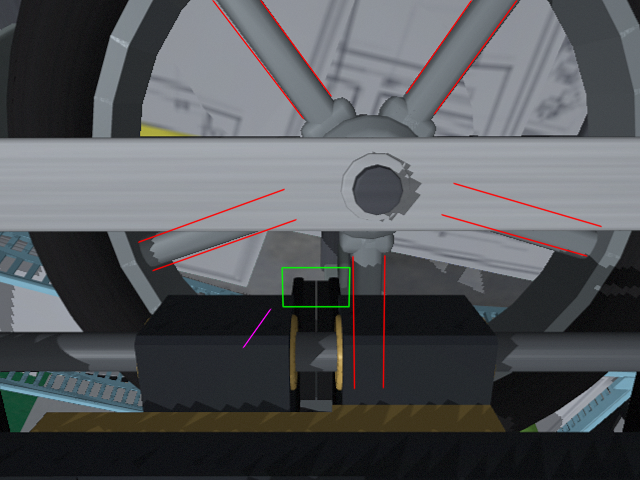

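The model fits well, with the wheel at about -34°. The valve is well left of the entry box and the fingers are clear of the spoke at (370,270). Descending for the last push, which needs +34°.

```bash
python3 -m jog '{"delta_pos":[[3.7,0.7,-7.7],[3.7,0.7,-7.7],[3.7,0.7,-7.7],[3.8,0.7,-7.7],[0,0,0]],"rot":[[0,0,0],[0,0,0],[0,0,0],[0,0,0],[0,0,0]],"grip":[0,0,0,0,0]}'
python3 -c "from h import *;path(range(2,42,4),51)"
```

```text
time_s: 11.95
tcp_pos: [0.5898, -0.0703, 0.1461]
ee_rot: [[-0.886, -0.222, 0.408], [-0.201, 0.975, 0.095], [-0.419, 0.002, -0.908]]
wrist_force: [-0.2, 0.7, -0.6]
gripper_width: 0.005
 t 11.95 tip(bridge,mm) [ 48.3 -20.5 -13.2] rot needed [-0.1 -0.3 -0.1] F [-0.2  0.7 -0.6] g 0.0
2 [ 51.6 -15.5] [0.8, 5.3, 3.4]
6 [ 52.6 -12.5] [0.2, 3.2, 0.4]
10 [53.4 -9.4] [0.1, 3.2, 0.4]
14 [54.1 -6.1] [-0.1, 3.3, 0.3]
18 [54.5 -2.7] [-0.4, 3.4, 0.2]
22 [54.7  0.7] [-0.6, 3.4, 0.1]
26 [54.7  4.2] [-0.8, 3.4, -0.0]
30 [54.4  7.8] [-1.1, 3.4, -0.1]
34 [53.8 11.4] [-1.3, 3.4, -0.2]
38 [53.  15.1] [-1.5, 3.4, -0.4]
```

```bash
python3 -m jog '{"delta_pos":[[0.5,2,1.2],[0.3,2,1],[0.2,2,1],[0.2,2,0.5],[0.2,2.5,0.4],[0,3,0.3],[-0.3,3.3,0.2],[-0.5,3.4,0.1],[-0.7,3.4,0],[-0.8,3.4,0]],"rot":[[0,0,0],[0,0,0],[0,0,0],[0,0,0],[0,0,0],[0,0,0],[0,0,0],[0,0,0],[0,0,0],[0,0,0]],"grip":[0,0,0,0,0,0,0,0,0,0]}'
python3 -c "from h import *;path([24,28,32,35,36],51)"
```

```text
time_s: 12.78
tcp_pos: [0.5886, -0.0446, 0.1535]
ee_rot: [[-0.885, -0.221, 0.411], [-0.2, 0.975, 0.094], [-0.422, 0.001, -0.907]]
wrist_force: [0.1, -5.3, -0.2]
gripper_width: 0.007
 t 12.78 tip(bridge,mm) [55.5  4.8 -8.4] rot needed [-0.  -0.1 -0.1] F [ 0.1 -5.3 -0.2] g 0.01
24 [54.7  2.5] [0.8, -2.1, -2.7]
28 [54.6  6. ] [-0.9, 3.4, -0.1]
32 [54.1  9.6] [-1.2, 3.4, -0.2]
35 [53.6 12.3] [-1.0, 2.5, -0.2]
36 [53.4 13.3] [-0.4, 0.8, -0.1]
```

Spoke at about 26.5°. I'll push to the model's 35°, back off and lift.

```bash
python3 -m jog '{"delta_pos":[[-0.7,2,-0.7],[-0.8,2,-0.7],[-0.8,2,-0.7],[-0.6,1.5,-0.5],[0,0,0],[0,0,0]],"rot":[[0,0,0],[0,0,0],[0,0,0],[0,0,0],[0,0,0],[0,0,0]],"grip":[0,0,0,0,0,0]}'
python3 -c "from h import *;where()"
python3 -m jog '{"delta_pos":[[0.5,-3,0],[0.5,-3,0],[-4,-1,9],[-4,-1,9],[-4,-1,9],[-4,-1,9],[-8,-2,18],[-8,-2,18],[0,0,0],[0,0,0]],"rot":[[0,0,0],[0,0,0],[0,0,0],[0,0,0],[0,0,0],[0,0,0],[0,0,0],[0,0,0],[0,0,0],[0,0,0]],"grip":[0,0,0,0,0,0,0,0,0,0]}'
python3 -c "
from h import *;where();overlay('wrist','w7',0)"
```

```text
time_s: 13.28
tcp_pos: [0.587, -0.036, 0.1516]
ee_rot: [[-0.883, -0.222, 0.413], [-0.2, 0.975, 0.096], [-0.424, 0.002, -0.906]]
wrist_force: [0.7, -2.6, 1.4]
gripper_width: 0.008
 t 13.28 tip(bridge,mm) [ 55.1  13.6 -10.3] rot needed [-0.1  0.1 -0.1] F [ 0.7 -2.6  1.4] g 0.01
time_s: 14.12
tcp_pos: [0.5554, -0.0503, 0.2251]
ee_rot: [[-0.882, -0.221, 0.415], [-0.2, 0.975, 0.096], [-0.426, 0.002, -0.905]]
wrist_force: [-0.3, -0.0, -0.3]
gripper_width: 0.004
 t 14.12 tip(bridge,mm) [55.5  6.5 70.7] rot needed [-0.1  0.2 -0.1] F [-0.3 -0.  -0.3] g 0.0
```

View pics/w7.png

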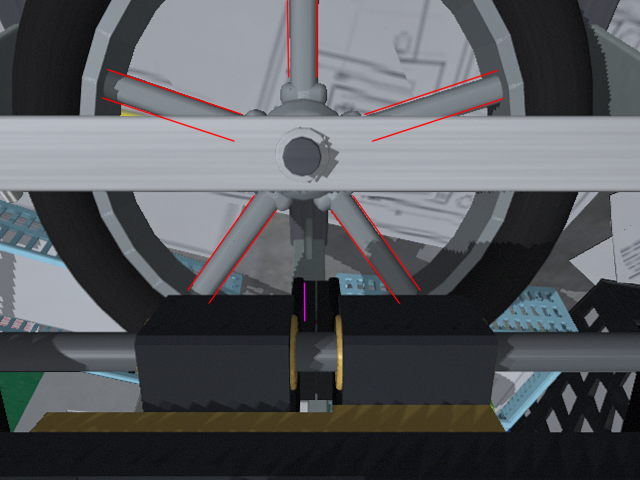

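The overlay at 0° matches all five spokes to within a degree or two. I'll move the arm clear, check from the top camera and hand in.

```bash
python3 -m jog '{"delta_pos":[[-5,0,25],[-5,0,25],[-5,0,25],[-10,-30,0],[-15,-34,0],[-15,-34,0],[-15,-34,0],[-15,-34,0],[-15,-34,0],[0,0,0]],"rot":[[0,0,0],[0,0,0],[0,0,0],[0,0,0],[0,0,0],[0,0,0],[0,0,0],[0,0,0],[0,0,0],[0,0,0]],"grip":[0,0,0,0,0,0,0,0,0,0]}'
python3 -c "
from h import *;where();overlay('top','t8',0,None,(235,130,500,320),3)"
```

```text
time_s: 15.0
tcp_pos: [0.4534, -0.2554, 0.2971]
ee_rot: [[-0.886, -0.214, 0.411], [-0.193, 0.977, 0.092], [-0.421, 0.002, -0.907]]
wrist_force: [1.5, 0.2, 0.3]
gripper_width: 0.005
 t 15.0 tip(bridge,mm) [ -45.3 -171.3  197. ] rot needed [-0.1 -0.1  0.3] F [1.5 0.2 0.3] g 0.01
```

View pics/t8.png

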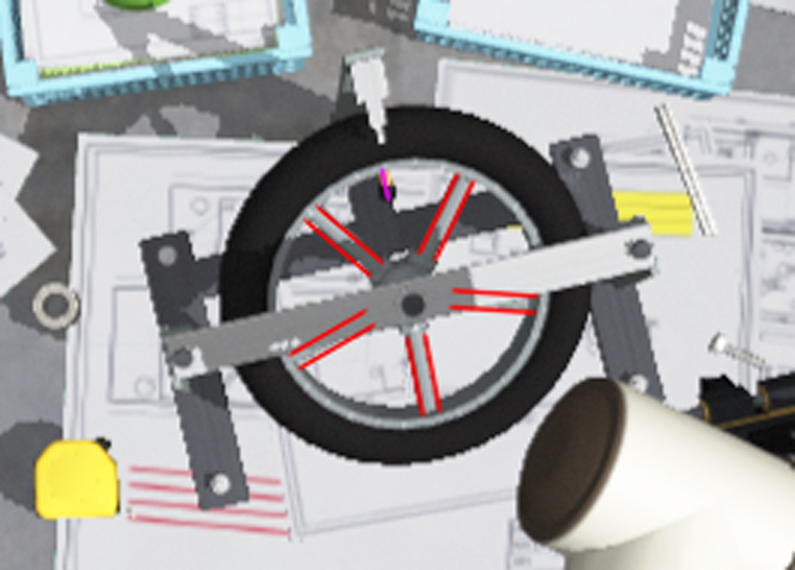

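The valve cap at (388,188) lies on the 0° model line toward the pointer tip at (382,140). The bushing, tape, bar and bolt are where they were, and the arm is clear.

```bash
python3 -m jog '{"delta_pos":[[0,0,0],[0,0,0]],"rot":[[0,0,0],[0,0,0]],"grip":[0,0]}' | head -1; python3 -c "from station import finish_job; print(finish_job())"
```

```text
time_s: 15.22
the job is handed in; nothing more can be done
None
```

The wheel now stands with its valve stem at the pointer, and the job is handed in at 15.2 s of the 58 s allowed. `finish_job()` gives no verdict.

**What I did:** I turned the wheel about 170° counter-clockwise with three pushes of the shut fingertips. Each push was on a spoke in the upper half of the wheel. The wrist force was at most 5.3 N in the readings I took, all between moves.

**First attempt:** I started on the lower half, but joint 5 reached its limit before the fingers were down. I withdrew without touching anything and worked from the upper half instead.

**Last checks:**
- **Valve position:** the wrist and top views both match the wheel model at 0° to within 1–2°, inside the allowed 6°.
- **Loose parts:** the bolt, bar, tape measure and bushing look unmoved in the top view.
- **Arm:** it stands clear of everything, with the wrist force near zero.
- **At rest:** I did not measure the wheel's speed, but the wrist and top views, about 0.9 s apart, both show the same angle.

**One disagreement:** after the first push the wheel was about 4° behind my estimate, because the shut fingertips are narrower than I had assumed. I corrected for that before the later pushes.

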